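# Put the spool clamps back in their racks

### The job

The glue has cured: put the four spool clamps that lie on the bench back in their racks, the two long ones in the wide rack and the two short ones in the narrow rack. Each goes into an empty pair of notches, its rod right down in both notches and its wooden pads outside the rails. Leave the clamp that already hangs in each rack in its place, and do not disturb the glue cup and the chisel.

Things in the scene. Friction and masses are not known exactly. Their poses are not given: they have to be found in the camera images.
- long_a: Long spool clamp, 149 mm over all, 0.1 kg, lying on the bench: two 8-sided wooden pads (36 mm over flats, 11 thick) on a rod, wing nut at one end. Grip the black sleeve round the rod: 12 mm diameter, 106 long = clear space between the pads (other kind: 70). Origin: on the rod's axis midway between the pads, 18 mm above the bench; own y along the rod, z up, as it lies at the start.
- long_b: Long spool clamp, 149 mm over all, 0.1 kg, lying on the bench: two 8-sided wooden pads (36 mm over flats, 11 thick) on a rod, wing nut at one end. Grip the black sleeve round the rod: 12 mm diameter, 106 long = clear space between the pads (other kind: 70). Origin: on the rod's axis midway between the pads, 18 mm above the bench; own y along the rod, z up, as it lies at the start.
- short_a: Short spool clamp, 113 mm over all, 0.1 kg, lying on the bench: two 8-sided wooden pads (36 mm over flats, 11 thick) on a rod, wing nut at one end. Grip the black sleeve round the rod: 12 mm diameter, 70 long = clear space between the pads (other kind: 106). Origin: on the rod's axis midway between the pads, 18 mm above the bench; own y along the rod, z up, as it lies at the start.
- short_b: Short spool clamp, 113 mm over all, 0.1 kg, lying on the bench: two 8-sided wooden pads (36 mm over flats, 11 thick) on a rod, wing nut at one end. Grip the black sleeve round the rod: 12 mm diameter, 70 long = clear space between the pads (other kind: 106). Origin: on the rod's axis midway between the pads, 18 mm above the bench; own y along the rod, z up, as it lies at the start.
- wide_rack: Wide rack for long clamps, screwed down. Two 56 mm high, 9 thick rails along own x, 90 apart outside, 72 inside, on a 10 mm base. Notch pairs at x = -70, 0, +70 mm: 15 wide, mouths 31, floor at 34. Rods lie across, along own y: seated rod axis at z = 40 mm, y = 0; the pads hang outside the rails with 8 mm play each way. Origin: centre of underside. Pair at +70 holds long_stored.
- narrow_rack: Narrow rack for short clamps, screwed down. Two 56 mm high, 9 thick rails along own x, 54 apart outside, 36 inside, on a 10 mm base. Notch pairs at x = -70, 0, +70 mm: 15 wide, mouths 31, floor at 34. Rods lie across, along own y: seated rod axis at z = 40 mm, y = 0; the pads hang outside the rails with 8 mm play each way. Origin: centre of underside. Pair at +70 holds short_stored.
- long_stored: A long clamp like the others, already in its place: in the wide rack's notches at x = +70 mm. Origin and axes as for long_a. Loose; stays there.
- short_stored: A short clamp like the others, already in its place: in the narrow rack's notches at x = +70 mm. Origin and axes as for short_a. Loose; stays there.
- glue_cup: Bystander: glue cup with a stirring stick, 60 x 82 mm and 73 mm high, behind the clamps; origin at its underside. Loose; stays where it is.
- chisel: Bystander: bench chisel with a black handle, 248 mm long, 30 mm high, lying behind the clamps; origin at its underside. Loose; stays where it is.
Not all that is in view belongs to the job. What is shaped like the long_b but orange is not meant.

How it is judged:
At the end, for the whole second after the job is handed in: All three long clamps lie in the wide rack, all three short ones in the narrow rack: rod axis 34 to 46 mm above the rack's underside, within 12 mm of its centre line and 80 mm of its middle, square to the rails within 0.12 rad, at rest; glue cup and chisel within 30 mm of where they stood (z of long_a in the frame of wide_rack between 0.034 and 0.046 m and y of long_a in the frame of wide_rack between -0.012 and 0.012 m and x of long_a in the frame of wide_rack between -0.08 and 0.08 m and angle between the y axis of each of long_a, long_b, long_stored and the y axis of wide_rack, either way round below 0.12 rad and linear speed of each of long_a, long_b, short_a, short_b, long_stored, short_stored below 0.02 m/s and angular speed of each of long_a, long_b, short_a, short_b, long_stored, short_stored below 0.3 rad/s and z of long_b in the frame of wide_rack between 0.034 and 0.046 m and y of long_b in the frame of wide_rack between -0.012 and 0.012 m and x of long_b in the frame of wide_rack between -0.08 and 0.08 m and z of short_a in the frame of narrow_rack between 0.034 and 0.046 m and y of short_a in the frame of narrow_rack between -0.012 and 0.012 m and x of short_a in the frame of narrow_rack between -0.08 and 0.08 m and angle between the y axis of each of short_a, short_b, short_stored and the y axis of narrow_rack, either way round below 0.12 rad and z of short_b in the frame of narrow_rack between 0.034 and 0.046 m and y of short_b in the frame of narrow_rack between -0.012 and 0.012 m and x of short_b in the frame of narrow_rack between -0.08 and 0.08 m and z of long_stored in the frame of wide_rack between 0.034 and 0.046 m and y of long_stored in the frame of wide_rack between -0.012 and 0.012 m and x of long_stored in the frame of wide_rack between -0.08 and 0.08 m and z of short_stored in the frame of narrow_rack between 0.034 and 0.046 m and y of short_stored in the frame of narrow_rack between -0.012 and 0.012 m and x of short_stored in the frame of narrow_rack between -0.08 and 0.08 m and distance of each of glue_cup, chisel from where it was at the start of the episode below 0.03 m); the robot touches nothing.
It fails at once if a clamp that was already stored is lifted or knocked out of its notches (z of long_stored in the frame of wide_rack above 0.055 m or distance of any of long_stored, short_stored from where it was at the start of the episode above 0.025 m or z of short_stored in the frame of narrow_rack above 0.055 m).
It fails at once if the glue cup or the chisel is pushed away (distance of any of glue_cup, chisel from where it was at the start of the episode above 0.04 m).
It also fails if it takes over 96 s, if anything falls off the work surface, if the arm or the gripper's body presses on something with over 40 N, if the wrist force passes 120 N, or if a joint passes its speed limit or range.

### The arm

A 6-joint arm with a two-finger parallel gripper is mounted at the origin on a cart in front of the work surface, level with it; the furniture and walls round the work are solid. World frame = base frame: x ahead of the robot, y to its left, z up, the work surface at z = 0. Lengths are in m, angles in rad, forces in N, time in s.
With the tool pointing down it reaches from about 0.275 to 0.725 m from the base axis. Payload 5.6 kg.
Tool frame: the origin (TCP) lies at the centre of the arm's flange, where the gripper is bolted on; the fingertips stand 173 mm ahead of it and the grasp point (between the pads) lies 155 mm ahead of it; z points along the fingers, y is the direction in which the jaws open and shut (so a half turn about z gives the same grasp; the last joint's range is limited). The gripper opens to 85 mm and grips with 20 to 120 N. Pads are 22 mm wide; open, the fingers measure 114 mm over their backs; the gripper's body (76 mm by 85 mm) begins 54 mm behind the grasp point. The pads swing forward as they close: fully open they stand 13 mm farther back than shut.
Start: joints at [1.386, 0.255, 0.108, 0, -1.424, -0.285], TCP at [0.249, 0.49, 0.405] pointing down, gripper open.
Joint ranges: [-2.95, 2.95], [-1.21, 1.97], [-1.09, 1.5], [-2.87, 1.71], [-2.94, -0.07], [-3.05, 3.05]. Speed limits (rad/s): [2.57, 2.57, 3.14, 3.14, 3.14, 3.14].

### API

Orientations are given as [roll, pitch, yaw] about the fixed x, y, z axes, in that order (R = Rz(yaw) Ry(pitch) Rx(roll)).
In Python, from station import * gives the robot as it stands.
- The arm moves only by the shell command python3 -m creep 'ROWS'. ROWS is JSON, a list of rows, each a list of 7 numbers: the turn, a rotation vector about the tool's x, y, z in degrees, then the shift along the tool's x, y, z in m, then the closure in counts, from 0 (fully open) to 255 (shut). In form: [[ax, ay, az, tx, ty, tz, claw], ...]. A call has exactly 5 rows; each row is the pose to reach, as a shift and turn from the pose measured when the call began, along the tool's axes at that moment; what a row does not reach only later rows make up. A row lasts 1/12 s, in which the tool goes at most 41.7 mm and 7.16 degrees, less where a joint would pass 70% of its speed; a pose out of reach is approached as far as the arm can. A call with a gripper value outside its range is refused whole. The fingers move at their own pace and stop on an object; the grip force is fixed at half the most. Time passes only in rows, so rows that repeat a pose let the fingers close, or fill a call up. It gives the time, the measured TCP pose, the force and the opening at its end, in the units of the state.
- get_obs(): the state, without advancing time (a new reading comes with each control period).
- grab_frame(name): name is "side" or "top"; returns a dict with "img" (420x560x3 uint8, red, green, blue), "z_map" (420x560 float32, m along the optical axis (not along the pixel's ray), 0 where there is no reading), "mtx" (3x3 intrinsics, pixels), "R" (3x3) and "t" (3): a world point X has camera coordinates R X + t. Camera axes: x right, y down, z forward; pixel columns grow to the right and rows downward; lengths in m; the calibration is good to about 2 mm. A picture is of the moment at which its call begins.
- job_done(): hands the job in, once; it reports no verdict.
The state is a dict: "t": time; "joint_positions": joint angles; "qd": joint speeds; "effort": joint torques, N m; "ee_pos": TCP position; "tcp_rot": TCP orientation; "ft_force": force on the tool from outside, world axes, zero at the start; "moment": the same for the moment, N m; "opening": opening from 0.0 (shut) to 1.0 (fully open).
Only numpy, scipy, OpenCV 4.12 (cv2) and the standard library are available. Lean on these libraries where they do the work, as an engineer would, in place of code of your own. Each camera call takes 0.05 s, during which the arm holds its last target. There are 200 camera calls.

## Working session

There is one attempt and no reset: what is moved stays moved. The work goes in short steps, Python scripts to look and compute and a shell command to move; the robot and the scene stay as the last step left them, time stands still between calls to the robot, and variables do not carry over. Pictures are saved under pics/ and viewed, about 12 in all and at most 16, crops included, and the job is handed in when it is done.

```bash
mkdir -p pics; python3 - <<'E'
from station import *
import cv2,numpy as np
print(get_obs())
for n in("top","side"):
    f=grab_frame(n); cv2.imwrite(f"pics/{n}0.png",f["img"][:,:,::-1]); np.savez(f"{n}0.npz",**f)
    print(n,f["mtx"],f["R"],f["t"])
E
```

```text
{'t': 0.0, 'joint_positions': array([ 1.38556416e+00,  2.55723088e-01,  1.06980361e-01, -4.99081398e-04,
       -1.42388744e+00, -2.84577086e-01]), 'qd': array([-0.00012016,  0.00115607,  0.00039486, -0.00091879, -0.00036042,
        0.00059607]), 'effort': array([ 1.53071314e-04, -3.86634099e+01,  2.37934935e+01,  5.36514133e+00,
       -6.13366021e-03,  3.18821103e-07]), 'ee_pos': array([0.24886087, 0.49027852, 0.40379481]), 'tcp_rot': array([ 3.13969398e+00, -4.11400775e-05, -4.69882727e-01]), 'ft_force': array([ 0.0750366 , -0.06656933, -0.2562861 ]), 'moment': array([ 0.01112183, -0.01189597, -0.00889441]), 'opening': 0.9976442499944581}
top [[488.16276577   0.         275.02303363]
 [  0.         488.16276577 211.90892794]
 [  0.           0.           1.        ]] [[ 0.01399033 -0.99989096  0.00472626]
 [-0.98418125 -0.01460508 -0.17656146]
 [ 0.17661124 -0.00218134 -0.98427827]] [0.03665567 0.61071057 1.43519781]
side [[496.6746567   0.        274.0542898]
 [  0.        496.6746567 201.8603729]
 [  0.          0.          1.       ]] [[-0.95420381  0.29820831 -0.02380937]
 [ 0.1719215   0.4814952  -0.85942153]
 [-0.24482254 -0.82415665 -0.51071297]] [ 0.59451879 -0.09039906  1.68204628]
```

View pics/top0.png

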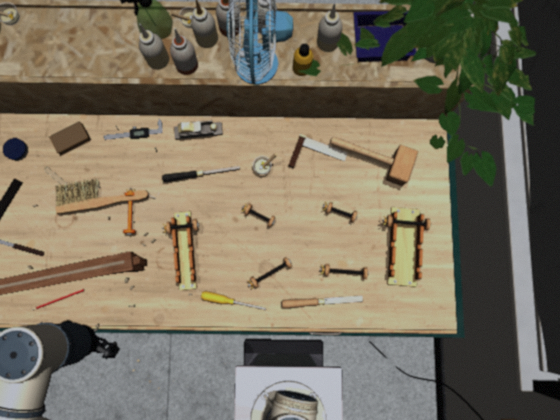

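View pics/side0.png

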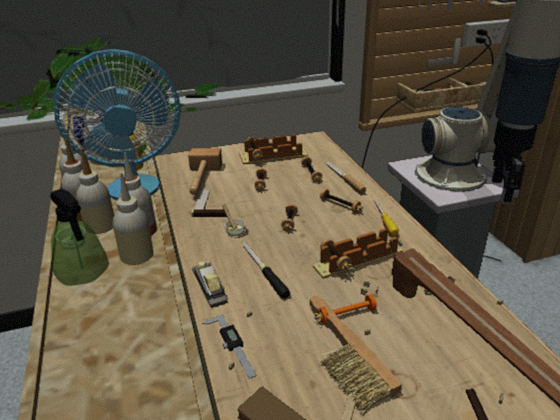

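Top view: short-looking clamps are at (258,214) and (340,211), long-looking at (270,272) and (345,270). The orange lookalike at (130,212) is not meant. The narrow rack is at (184,250), the wide rack at (406,247), the cup at (263,165) and the black-handled chisel at (200,174). Next I measure these and confirm them in a crop.

```bash
cat > h.py <<'E'
import numpy as np,cv2
def cast(f,uv,z):
    uv=np.atleast_2d(uv).astype(float); C=-f["R"].T@f["t"]
    d=np.c_[(uv-[f["mtx"][0,2],f["mtx"][1,2]])/f["mtx"][0,0],np.ones(len(uv))]@f["R"]
    return C+d*((z-C[2])/d[:,2])[:,None]
def cloud(f):
    v,u=np.mgrid[:420,:560]; K=f["mtx"]; Z=f["z_map"]
    p=np.stack([(u-K[0,2])/K[0,0]*Z,(v-K[1,2])/K[1,1]*Z,Z],-1)
    return (p-f["t"])@f["R"]
def sleeve(f,u,v,r=24,z=.020,th=70):
    """dark sleeve near pixel: centre, length, yaw of axis"""
    g=f["img"].max(2); m=(g<th).astype(np.uint8); w=np.zeros_like(m); w[v-r:v+r,u-r:u+r]=1
    n,l,s,c=cv2.connectedComponentsWithStats(m*w); k=1+np.argmax(s[1:,4])
    vv,uu=np.nonzero(l==k); P=cast(f,np.c_[uu,vv],z)[:,:2]
    c=P.mean(0); d=np.linalg.svd(P-c)[2][0]; a=(P-c)@d; lo,hi=a.min(),a.max()
    return c+d*(lo+hi)/2, hi-lo, np.degrees(np.arctan2(d[1],d[0])), s[k,4]
E
python3 - <<'E'
from h import *
f=dict(np.load("top0.npz"));X=cloud(f)
for n,u,v in(("sa",258,214),("sb",340,211),("la",270,272),("lb",345,270)):
    for th in(60,80):print(n,th,sleeve(f,u,v,th=th))
H=X[...,2]
print("table z",np.median(H[225:240,280:330]))
m=((H>.012)&(H<.09)).astype(np.uint8)
n,l,s,c=cv2.connectedComponentsWithStats(m)
for k in range(1,n):
    if s[k,4]>40 and 150<c[k][0]<450 and 120<c[k][1]<320:
        P=X[l==k]; print(c[k].round(),s[k,4],P.min(0).round(3),P.max(0).round(3),P.mean(0).round(3))
cv2.imwrite("pics/c1.png",cv2.resize(f["img"][192:312,166:432,::-1],None,fx=3,fy=3,interpolation=cv2.INTER_CUBIC))
E
```

```text
sa 60 (array([0.60498626, 0.09647828]), np.float64(0.06603446283453979), np.float64(-116.77455668002713), np.int32(68))
sa 80 (array([0.60422237, 0.0967547 ]), np.float64(0.06875098877799957), np.float64(-116.43684885507862), np.int32(85))
sb 60 (array([ 0.61773045, -0.16130543]), np.float64(0.06483169709091027), np.float64(71.39869514004624), np.int32(69))
sb 80 (array([ 0.61732986, -0.16063029]), np.float64(0.06782092288867762), np.float64(71.13664984941916), np.int32(90))
la 60 (array([0.4292131 , 0.05524577]), np.float64(0.10032176505270457), np.float64(121.4483995100556), np.int32(95))
la 80 (array([0.4297434 , 0.05468914]), np.float64(0.10404751650235955), np.float64(121.14320498176765), np.int32(128))
lb 60 (array([ 0.43448908, -0.17572596]), np.float64(0.10112173272620456), np.float64(-93.10694211496069), np.int32(105))
lb 80 (array([ 0.43418781, -0.17602691]), np.float64(0.102200359467258), np.float64(-94.22885199346605), np.int32(139))
table z 0.0002499291271808716
[196. 128.] 547 [0.857 0.22  0.012] [0.912 0.375 0.066] [0.881 0.3   0.034]
[297. 150.] 195 [ 0.767 -0.051  0.
[... 231 characters left out ...]
9 0.247 0.012] [0.75  0.404 0.035] [0.731 0.339 0.021]
[340. 211.] 207 [ 0.591 -0.21   0.012] [ 0.652 -0.104  0.042] [ 0.622 -0.158  0.027]
[258. 214.] 203 [0.571 0.045 0.014] [0.644 0.149 0.044] [0.608 0.097 0.027]
[406. 242.] 1442 [ 0.399 -0.426  0.012] [ 0.633 -0.283  0.065] [ 0.525 -0.358  0.036]
[183. 244.] 1005 [0.39  0.277 0.012] [0.612 0.387 0.065] [0.509 0.324 0.041]
[270. 272.] 258 [ 0.381 -0.006  0.014] [0.479 0.125 0.044] [0.428 0.059 0.026]
[345. 271.] 266 [ 0.415 -0.242  0.013] [ 0.459 -0.095  0.042] [ 0.437 -0.169  0.026]
[217. 297.] 280 [0.334 0.151 0.012] [0.37  0.265 0.036] [0.351 0.217 0.025]
[305. 302.] 372 [ 0.325 -0.153  0.012] [0.357 0.021 0.036] [ 0.342 -0.05   0.022]
```

View pics/c1.png

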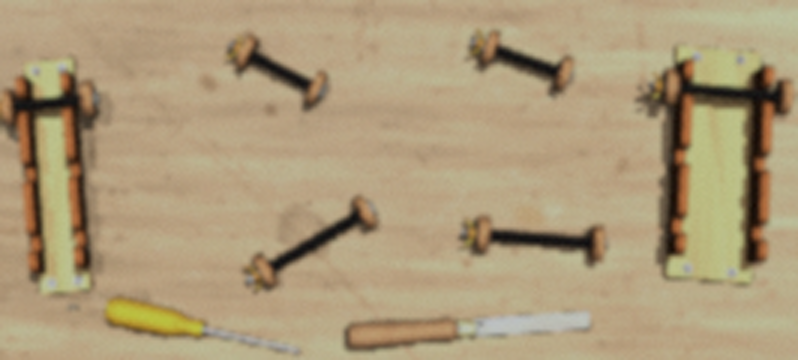

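The crop confirms it. The sleeves measure about 68 mm for the top pair (short) and 103 mm for the bottom pair (long). Both stored clamps sit at the far (+x) ends of their racks, so the two near notch pairs of each rack are empty. Next, the rack poses.

```bash
python3 - <<'E'
from h import *
f=dict(np.load("top0.npz"));X=cloud(f)
hsv=cv2.cvtColor(f["img"],cv2.COLOR_RGB2HSV)
for n,(u0,u1),W in(("narrow",(160,210),54),("wide",(380,432),90)):
    print(n)
    box=np.zeros((420,560),bool);box[195:300,u0:u1]=1
    # rail tops by depth
    P=X[box&(X[...,2]>.048)&(X[...,2]<.058)]
    P=P[(P[:,0]<.56)][:,:2].astype(np.float32)
    ym=np.median(P[:,1]); 
    L=P[P[:,1]>P[:,1].mean()];Rr=P[P[:,1]<=P[:,1].mean()]
    fits=[]
    for S in(L,Rr):
        vx,vy,x,y=cv2.fitLine(S,cv2.DIST_HUBER,0,.01,.01).ravel(); s=np.sign(vx)
        fits.append((vx*s,vy*s,x,y)); print(" rail yaw",np.degrees(np.arctan2(vy*s,vx*s)).round(2),"at x=.5 y=",(y+(.5-x)*vy/vx).round(4),len(S))
    # yellow base
    m=(box&(hsv[...,0]>22)&(hsv[...,0]<40)&(hsv[...,1]>85)&(f["img"].max(2)>90)).astype(np.uint8)
    m=cv2.morphologyEx(m,cv2.MORPH_OPEN,np.ones((3,3)))
    vv,uu=np.nonzero(m);B=cast(f,np.c_[uu,vv],.010)[:,:2].astype(np.float32)
    print(" base",len(B),cv2.minAreaRect(B))
    a=np.arctan2(sum(q[1] for q in fits),sum(q[0] for q in fits)); d=np.array([np.cos(a),np.sin(a)])
    Q=P@d; 
    for S in(L,Rr):
        h,e=np.histogram(S@d,np.arange(.36,.60,.006)); print(" prof",dict(zip(e.round(3),h)))
    v0=235 if 0 else 222
for n,u,v,r in(("short_st",180,226,16),("long_st",408,222,20)):
    print(n,sleeve(f,u,v,r,z=.045,th=60))
E
```

```text
narrow
 rail yaw 9.26 at x=.5 y= 0.3472 140
 rail yaw 5.87 at x=.5 y= 0.2999 127
 base 65 ((0.38412079215049744, 0.288487046957016), (0.11957509815692902, 0.022420410066843033), 52.76255416870117)
 prof {np.float64(0.36): np.int64(0), np.float64(0.366): np.int64(0), np.float64(0.372): np.int64(0), np.float64(0.378): np.int64(0), np.float64(0.384): np.int64(0), np.float64(0.39): np.int64(0), np.float64(0.396): np.int64(0), np.float64(0.402): np.int64(0), np.float64(0.408): np.int64(0), np.float64(0.414): np.int64(0), np.float64(0.42): np.int64(0), np.float64(0.426): np.int64(0), np.float64(0.432): np.int64(4), np.float64(0.438): np.int64(7), np.float64(0.444): np.int64(3), np.float64(0.45): np.int64(6), np.float64(0.456): np.int64(0), np.float64(0.462): np.int64(0), np.float64(0.468): np.int64(3), np.float64(0.474): np.int64(6), np.float64(0.48): np.int64(7), np.float64(0.486): np.int64(7), np.float64(0.492): np.int64(5), np.float64(0.498): np.int64(3), np.float64(0.504): np.int64(5), np.float64(0.51): np.int64(6), np.float64(0.516): np.int64(6), np.float64(0.522): np.int64(4), np.flo
[... 3826 characters left out ...]
int64(4), np.float64(0.51): np.int64(5), np.float64(0.516): np.int64(6), np.float64(0.522): np.int64(0), np.float64(0.528): np.int64(3), np.float64(0.534): np.int64(3), np.float64(0.54): np.int64(0), np.float64(0.546): np.int64(0), np.float64(0.552): np.int64(6), np.float64(0.558): np.int64(6), np.float64(0.564): np.int64(7), np.float64(0.57): np.int64(6), np.float64(0.576): np.int64(3), np.float64(0.582): np.int64(7), np.float64(0.588): np.int64(0)}
short_st (array([0.56143264, 0.32995861]), np.float64(0.06504878931217957), np.float64(88.64003745596872), np.int32(111))
long_st (array([ 0.57254785, -0.35841888]), np.float64(0.11558096602449251), np.float64(-83.44292488592792), np.int32(238))
```

```bash
python3 - <<'E'
from h import *
f=dict(np.load("top0.npz"));X=cloud(f)
for n,c,yaw,W,st in(("narrow",(.495,.324),.12,54,(.5614,.33)),("wide",(.505,-.355),-.075,90,(.5725,-.3584))):
    c=np.array(c);A=X.reshape(-1,3)
    for i in range(6):
        d=np.array([np.cos(yaw),np.sin(yaw)]);e=np.array([-d[1],d[0]])
        q=np.c_[(A[:,:2]-c)@d,(A[:,:2]-c)@e,A[:,2]]
        k=(q[:,2]>.051)&(q[:,2]<.060)&(np.abs(np.abs(q[:,1])-(W-9)/2e3)<(.010 if i<3 else .007))&(q[:,0]>-.11)&(q[:,0]<.042)
        s=np.sign(q[k,1]); M=np.c_[q[k,0],np.ones(k.sum()),s]; sol=np.linalg.lstsq(M,q[k,1],rcond=None)[0]
        yaw+=sol[0]; c=c+e*sol[1]
    d=np.array([np.cos(yaw),np.sin(yaw)]);e=np.array([-d[1],d[0]])
    q=np.c_[(A[:,:2]-c)@d,(A[:,:2]-c)@e,A[:,2]]
    print(n,k.sum(),"yaw",np.degrees(yaw),"c",c,"half spacing",sol[2],"stored own",(np.array(st)-c)@d,(np.array(st)-c)@e)
    for sg in(1,-1):
        k=(np.abs(sg*q[:,1]-(W-9)/2e3)<.004)&(np.abs(q[:,0])<.125)&(q[:,2]<.07)
        b=np.floor(q[k,0]/.003).astype(int)
        print({int(j*3):int(1000*q[k][b==j,2].mean()) for j in np.unique(b)})
E
```

```text
narrow 186 yaw 6.7367766056120635 c [0.49521294 0.32223464] half spacing 0.022482435119951308 stored own 0.06664101938007334 -5.253599150045001e-05
{-126: 0, -123: 1, -120: 8, -117: 9, -114: 13, -111: 7, -108: 8, -105: 12, -102: 9, -99: 40, -96: 40, -93: 53, -90: 49, -87: 54, -84: 42, -81: 54, -78: 51, -75: 37, -72: 35, -69: 28, -66: 35, -63: 37, -60: 56, -57: 50, -54: 49, -51: 54, -48: 47, -45: 42, -42: 42, -39: 54, -36: 33, -33: 48, -30: 35, -27: 35, -24: 47, -21: 45, -18: 43, -15: 55, -12: 37, -9: 41, -6: 33, -3: 30, 0: 26, 3: 28, 6: 38, 9: 43, 12: 55, 15: 37, 18: 53, 21: 42, 24: 59, 27: 51, 30: 38, 33: 53, 36: 56, 39: 48, 42: 43, 45: 49, 48: 39, 51: 47, 54: 32, 57: 54, 60: 51, 63: 40, 66: 41, 69: 44, 72: 46, 75: 43, 78: 45, 81: 40, 84: 44, 87: 40, 90: 44, 93: 44, 96: 42, 99: 20, 102: 12, 105: 16, 108: 7, 111: 10, 114: 9, 117: 9, 120: 7, 123: 0}
{-126: 0, -123: 2, -120: 9, -117: 8, -114: 11, -111: 12, -108: 13, -105: 10, -102: 8, -99: 27, -96: 42, -93: 52, -90: 55, -87: 48, -84: 44, -81: 40, -78: 33, -75: 34, -72: 33, -69: 29, -66: 33, -63: 38, -60: 51, -57: 55, -54: 52, -51: 43, 
[... 1345 characters left out ...]
, -123: -1, -120: 3, -117: 0, -114: 0, -111: 5, -108: 9, -105: 15, -102: 12, -99: 11, -96: 10, -93: 14, -90: 14, -87: 39, -84: 53, -81: 46, -78: 46, -75: 52, -72: 43, -69: 48, -66: 37, -63: 33, -60: 24, -57: 35, -54: 28, -51: 43, -48: 44, -45: 39, -42: 41, -39: 47, -36: 42, -33: 40, -30: 46, -27: 42, -24: 38, -21: 39, -18: 51, -15: 50, -12: 40, -9: 53, -6: 48, -3: 43, 0: 38, 3: 31, 6: 17, 9: 27, 12: 27, 15: 27, 18: 35, 21: 42, 24: 47, 27: 37, 30: 46, 33: 33, 36: 40, 39: 40, 42: 36, 45: 40, 48: 43, 51: 44, 54: 41, 57: 41, 60: 47, 63: 47, 66: 36, 69: 40, 72: 38, 75: 27, 78: 31, 81: 44, 84: 45, 87: 41, 90: 48, 93: 48, 96: 42, 99: 35, 102: 31, 105: 40, 108: 35, 111: 31, 114: 11, 117: 8, 120: 11}
```

```bash
python3 - <<'E'
from h import *
f=dict(np.load("top0.npz"));A=cloud(f).reshape(-1,3);I=f["img"].reshape(-1,3)
for n,c,yaw,W in(("narrow",(.49521,.32223),6.737,54),("wide",(.50496,-.35553),-4.076,90)):
    a=np.radians(yaw);d=np.array([np.cos(a),np.sin(a)]);e=np.array([-d[1],d[0]])
    q=np.c_[(A[:,:2]-c)@d,(A[:,:2]-c)@e,A[:,2]]
    k=(np.abs(q[:,1])<W/2e3-.012)&(q[:,2]>.035)&(q[:,2]<.06)&(np.abs(q[:,0])<.12)
    print(n,"rod",k.sum(),np.median(q[k],0),q[k,0].min(),q[k,0].max())
    for sg in(1,-1,0):
        k=(np.abs(sg*q[:,1]-(W-9)/2e3)<.0045) if sg else (np.abs(q[:,1])<W/2e3-.015)
        k&=(np.abs(q[:,0])<.13)
        if sg==0:
            k&=(np.abs(q[:,2]-.01)<.005); print(" base x",np.percentile(q[k,0],[0,1,99,100])); continue
        lo=k&(q[:,2]>.02)&(q[:,2]<.044)
        for g in(-.07,0,):
            off=.012 if n=="wide" else .001
            # top-surface points adjacent to the notch
            t=k&(q[:,2]>.0525)&(q[:,2]<.06); x=q[t,0]-off
            print(" notch",g,"lip edges",(x[x<g-.004].max()+off).round(4),(x[x>g+.004].min()+off).round(4))
        x=q[k&(q[:,2]>.045),0];print(" rail ends",x.min(),x.max())
E
```

```text
narrow rod 39 [ 0.06984379 -0.00148252  0.04615719] 0.06469799580675979 0.0769881108996221
 notch -0.07 lip edges -0.0784 -0.0601
 notch 0 lip edges -0.009 0.0087
 rail ends -0.09638663216932501 0.09881838045195496
 notch -0.07 lip edges -0.077 -0.0592
 notch 0 lip edges -0.0074 0.0101
 rail ends -0.0980910199370724 0.10060983933214598
 base x [-0.12126448 -0.11796926  0.12140461  0.12840145]
wide rod 84 [ 0.08204179 -0.00097678  0.04505559] 0.07609480445425885 0.08951891109636652
 notch -0.07 lip edges -0.0662 -0.0484
 notch 0 lip edges 0.0032 0.0213
 rail ends -0.08656172631936845 0.11199094012981752
 notch -0.07 lip edges -0.0679 -0.0474
 notch 0 lip edges 0.0008 0.0218
 rail ends -0.08607032380457401 0.11117996159605863
 base x [-0.12934235 -0.11028285  0.12736205  0.12958536]
```

```bash
cat > to.py <<'E'
import sys,numpy as np
from scipy.spatial.transform import Rotation as Ro
from station import *
T=dict(la=(.4295,.055,-58.8),lb=(.4343,-.1759,-93.8),sa=(.6046,.0966,-116.6),sb=(.6175,-.161,-108.8))
for n,x,y,a in(("n",.4960,.3223,6.74),("w",.5170,-.3564,-4.08)):
    for k in(0,-70):
        r=np.radians(a);T[f"{n}{-k}"]=(x+k/1e3*np.cos(r),y+k/1e3*np.sin(r),a-90)
def show(name,z):
    o=get_obs();R=Ro.from_euler("xyz",o["tcp_rot"]);x,y,a=T[name]
    d=R.inv().apply(np.array([x,y,z])-o["ee_pos"])
    w=(R.inv()*Ro.from_euler("xyz",[np.pi,0,np.radians(a)])).as_rotvec(degrees=True)
    print(name,"turn",w.round(1),"shift",d.round(4),"| at",o["ee_pos"].round(4),np.degrees(o["tcp_rot"]).round(1),"open",round(o["opening"],3),"F",o["ft_force"].round(1),"t",round(o["t"],2))
if __name__=="__main__": show(sys.argv[1],float(sys.argv[2]))
E
python3 to.py la .26; python3 -c "from to import T;print(T)"
```

```text
la turn [ 0.1 -0.  31.9] shift [0.3581 0.3061 0.1444] | at [0.2489 0.4903 0.4039] [179.9  -0.  -26.9] open 1.005 F [-0.2 -0.2 -0.2] t 0.1
{'la': (0.4295, 0.055, -58.8), 'lb': (0.4343, -0.1759, -93.8), 'sa': (0.6046, 0.0966, -116.6), 'sb': (0.6175, -0.161, -108.8), 'n0': (np.float64(0.496), np.float64(0.3223), -83.26), 'n70': (np.float64(0.42648377308172736), np.float64(0.3140845149231936), -83.26), 'w0': (np.float64(0.517), np.float64(-0.3564), -94.08), 'w70': (np.float64(0.4471774024364646), np.float64(-0.3514195512771863), -94.08)}
```

```bash
python3 -m creep '[[0,0,7,0.03,0.026,0,110],[0,0,14,0.06,0.052,0,110],[0,0,21,0.09,0.078,0,110],[0,0,28,0.12,0.104,0,110],[0,0,32,0.15,0.128,0,110]]'; python3 to.py la .26
```

```text
t: 0.52
ee_pos: [0.3247, 0.3062, 0.4038]
tcp_rot: [3.14, -0.001, -1.034]
ft_force: [0.8, 0.3, -0.3]
opening: 0.57
la turn [ 0.1 -0.1 -0.4] shift [0.2694 0.0381 0.1442] | at [0.3247 0.3062 0.4038] [ 1.799e+02 -1.000e-01 -5.920e+01] open 0.57 F [ 0.8  0.3 -0.3] t 0.52
```

```bash
python3 -m creep '[[0,0,0,0.035,0.005,0.015,110],[0,0,0,0.07,0.01,0.03,110],[0,0,0,0.105,0.015,0.045,110],[0,0,0,0.14,0.02,0.06,110],[0,0,0,0.16,0.023,0.075,110]]'>/dev/null;  python3 to.py la .26
```

```text
la turn [ 0.1 -0.1 -0.5] shift [0.1069 0.0137 0.0685] | at [0.3869 0.1541 0.3283] [ 1.799e+02 -1.000e-01 -5.930e+01] open 0.567 F [-0.1  0.6 -0.2] t 0.93
```

```bash
python3 -m creep '[[0,0,0,0.035,0.005,0.02,110],[0,0,0,0.07,0.01,0.04,110],[0,0,0,0.107,0.0137,0.0685,110],[0,0,-0.5,0.107,0.0137,0.0685,110],[0,0,-0.5,0.107,0.0137,0.0685,110]]'>/dev/null;  python3 to.py la .178
```

```text
la turn [ 0.4 -0.  -0.2] shift [-0.0016 -0.0019  0.08  ] | at [0.4292 0.053  0.258 ] [179.6  -0.  -59. ] open 0.568 F [-0.2 -0.1 -0.2] t 1.35
```

```bash
python3 -m creep '[[0,0,0,-0.001,-0.002,0.03,110],[0,0,0,-0.0015,-0.002,0.05,110],[0,0,0,-0.0015,-0.002,0.07,110],[0,0,0,-0.0015,-0.002,0.08,110],[0,0,0,-0.0015,-0.002,0.08,110]]'>/dev/null;  python3 to.py la .178; python3 -m creep '[[0,0,0,0,0,0,255],[0,0,0,0,0,0,255],[0,0,0,0,0,0,255],[0,0,0,0,0,0,255],[0,0,0,0,0,0,255]]'; python3 -m creep '[[0,0,0,0,0,-0.02,255],[0,0,0,0,0,-0.06,255],[0,0,0,0,0,-0.10,255],[0,0,0,0,0,-0.12,255],[0,0,0,0,0,-0.12,255]]'; python3 to.py w0 .3
```

```text
la turn [ 0.6 -0.  -0.2] shift [ 0.001  -0.0001 -0.0012] | at [0.4289 0.0558 0.1768] [179.4  -0.  -59. ] open 0.565 F [ 0.6 -0.1  0.6] t 1.77
t: 2.18
ee_pos: [0.4296, 0.0564, 0.1781]
tcp_rot: [3.135, -0.0, -1.029]
ft_force: [-1.5, 2.3, 6.3]
opening: 0.112
t: 2.6
ee_pos: [0.4317, 0.0572, 0.3034]
tcp_rot: [-3.139, -0.003, -1.028]
ft_force: [0.1, 0.3, -1.8]
opening: 0.111
w0 turn [-0.2 -0.1 35.2] shift [0.3982 0.1405 0.004 ] | at [0.4317 0.0572 0.3034] [-1.798e+02 -1.000e-01 -5.890e+01] open 0.111 F [ 0.1  0.3 -1.8] t 2.6
```

```bash
python3 -m creep '[[0,0,7,0.033,0.012,0,255],[0,0,14,0.066,0.024,0,255],[0,0,21,0.1,0.035,0,255],[0,0,28,0.133,0.047,0,255],[0,0,35,0.166,0.059,0,255]]'>/dev/null;  python3 to.py w0 .3
```

```text
w0 turn [-0.2 -0.  -0.2] shift [ 0.2349 -0.0682  0.0035] | at [ 0.4664 -0.1171  0.3032] [-179.8   -0.   -94.3] open 0.113 F [ 0.5  0.5 -0.6] t 3.02
```

```bash
python3 -c "
from h import *
from station import *
f=grab_frame('top'); np.savez('t1.npz',**f)
cv2.imwrite('pics/t1.png',cv2.resize(f['img'][190:320,250:450,::-1],None,fx=3,fy=3))"
```

```text
(no output)
```

View pics/t1.png

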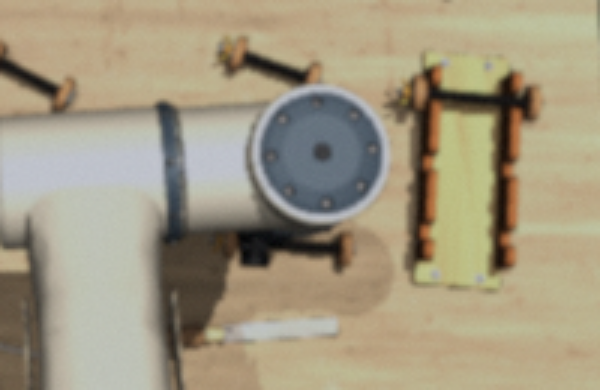

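The arm hides the held clamp in this view. The clamps still on the bench and the wide rack at crop (470,170) are undisturbed, and an opening of 0.113 fits a 12 mm sleeve.

```bash
python3 -m creep '[[0,0,0,0.039,-0.011,0,255],[0,0,0,0.078,-0.022,0,255],[0,0,0,0.117,-0.034,0,255],[0,0,0,0.156,-0.045,0,255],[0,0,0,0.19,-0.055,0.003,255]]'>/dev/null;  python3 to.py w0 .3
```

```text
w0 turn [-0.1 -0.2 -0.8] shift [ 0.0374 -0.0145  0.0007] | at [ 0.5058 -0.3179  0.3005] [-179.9   -0.2  -94.9] open 0.11 F [ 0.8  0.  -0.4] t 3.48
```

```bash
python3 -m creep '[[0,0,-0.5,0.02,-0.008,0,255],[0,0,-0.8,0.0374,-0.0145,0,255],[0,0,-0.8,0.0374,-0.0145,0,255],[0,0,-0.8,0.0374,-0.0145,0,255],[0,0,-0.8,0.0374,-0.0145,0,255]]'>/dev/null;  python3 to.py w0 .23
python3 - <<'E'
from h import *
from station import *
f=grab_frame('side'); np.savez('s1.npz',**f)
cv2.imwrite('pics/s1.png',cv2.resize(f['img'][100:240,200:360,::-1],None,fx=4,fy=4))
E
```

```text
w0 turn [-0.1 -0.1 -0. ] shift [ 0.0004 -0.0002  0.07  ] | at [ 0.5167 -0.3559  0.3   ] [-1.799e+02 -1.000e-01 -9.410e+01] open 0.116 F [ 0.1  1.  -2. ] t 3.9
```

View pics/s1.png

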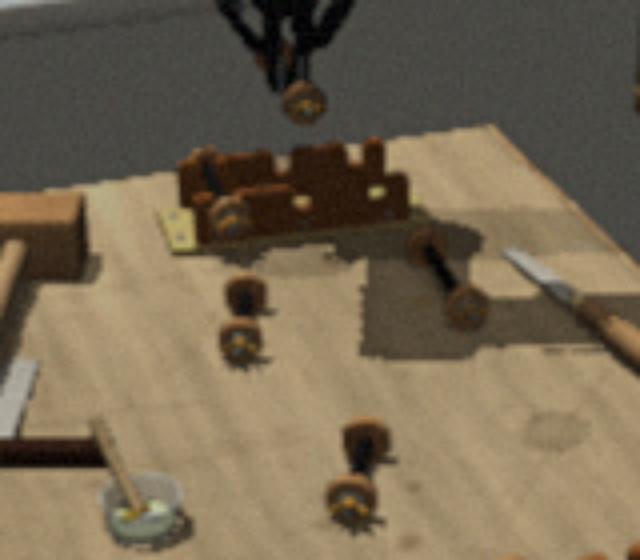

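The clamp hangs level above the middle notch pair (pad at crop (303,103)), so I lower it.

```bash
python3 -m creep '[[0,0,0,0,0,0.03,255],[0,0,0,0,0,0.05,255],[0,0,0,0,0,0.07,255],[0,0,0,0,0,0.08,255],[0,0,0,0,0,0.08,255]]'; python3 -m creep '[[0,0,0,0,0,0.006,255],[0,0,0,0,0,0.012,255],[0,0,0,0,0,0.018,255],[0,0,0,0,0,0.02,255],[0,0,0,0,0,0.02,255]]';python3 to.py w0 .2
python3 - <<'E'
from h import *
from station import *
f=grab_frame('side'); np.savez('s1.npz',**f)
cv2.imwrite('pics/s2.png',cv2.resize(f['img'][100:190,200:330,::-1],None,fx=6,fy=6))
E
```

```text
t: 4.37
ee_pos: [0.5162, -0.3544, 0.2181]
tcp_rot: [3.139, -0.0, -1.641]
ft_force: [0.5, 0.1, -0.3]
opening: 0.112
t: 4.78
ee_pos: [0.5165, -0.3543, 0.1996]
tcp_rot: [3.141, -0.001, -1.64]
ft_force: [-1.7, 3.3, 5.5]
opening: 0.115
w0 turn [ 0.1 -0.   0.1] shift [ 0.002  -0.0007 -0.0004] | at [ 0.5165 -0.3543  0.1996] [179.9  -0.  -94. ] open 0.115 F [-1.7  3.3  5.5] t 4.78
```

View pics/s2.png

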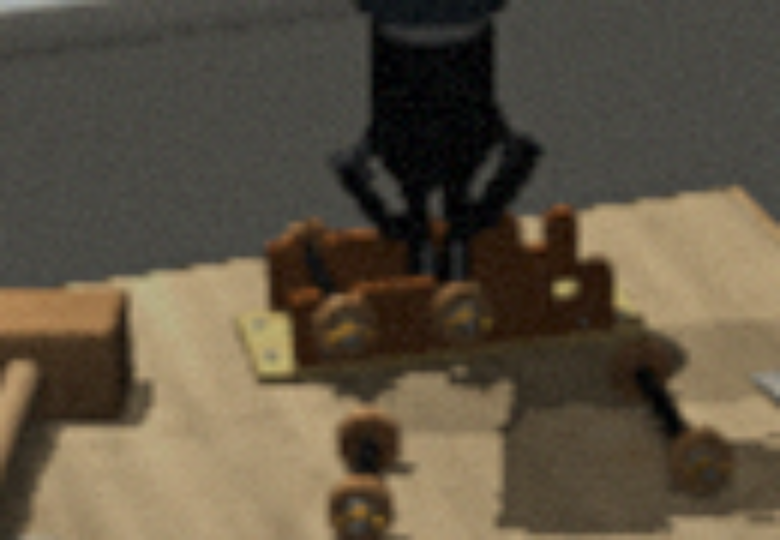

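The pad at crop (460,310) sits outside the rail, level with the stored clamp's pad at (345,325), and contact force is small. I release, rise and head for long_b.

```bash
python3 -m creep '[[0,0,0,0,0,0,110],[0,0,0,0,0,0,110],[0,0,0,0,0,0,110],[0,0,0,0,0,0,110],[0,0,0,0,0,0,110]]'; python3 -m creep '[[0,0,0,0,0,-0.02,110],[0,0,0,0,0,-0.05,110],[0,0,0,0,0,-0.08,110],[0,0,0,0,0,-0.08,110],[0,0,0,0,0,-0.08,110]]';python3 to.py lb .26
```

```text
t: 5.25
ee_pos: [0.5164, -0.3544, 0.1995]
tcp_rot: [3.14, -0.001, -1.64]
ft_force: [0.3, 0.1, 0.6]
opening: 0.571
t: 5.67
ee_pos: [0.517, -0.3546, 0.2818]
tcp_rot: [-3.138, -0.002, -1.64]
ft_force: [-0.4, 0.1, -0.7]
opening: 0.573
lb turn [-0.2 -0.1 -0.2] shift [-0.1726  0.095   0.0211] | at [ 0.517  -0.3546  0.2818] [-1.798e+02 -1.000e-01 -9.400e+01] open 0.573 F [-0.4  0.1 -0.7] t 5.67
```

```bash
python3 -m creep '[[0,0,0,-0.036,0.02,0,110],[0,0,0,-0.072,0.04,0,110],[0,0,0,-0.108,0.06,0,110],[0,0,0,-0.144,0.08,0.01,110],[0,0,0,-0.1726,0.095,0.021,110]]' >/dev/null; python3 -m creep '[[0,0,0,-0.02,0.01,0,110],[0,0,0,0,0,0,110],[0,0,0,0,0,0,110],[0,0,0,0,0,0,110],[0,0,0,0,0,0,110]]' >/dev/null;python3 to.py lb .178
```

```text
lb turn [-0.1 -0.1 -0.3] shift [ 0.0014 -0.0019  0.0808] | at [ 0.4323 -0.1742  0.2588] [-1.799e+02 -1.000e-01 -9.410e+01] open 0.567 F [ 0.2 -0.1  0.2] t 6.5
```

```bash
python3 -m creep '[[0,0,0,0.001,-0.002,0.03,110],[0,0,0,0.001,-0.002,0.05,110],[0,0,0,0.001,-0.002,0.07,110],[0,0,0,0.001,-0.002,0.08,110],[0,0,0,0.001,-0.002,0.08,110]]'>/dev/null;  python3 to.py lb .178; python3 -m creep '[[0,0,0,0,0,0,255],[0,0,0,0,0,0,255],[0,0,0,0,0,0,255],[0,0,0,0,0,0,255],[0,0,0,0,0,0,255]]'; python3 -m creep '[[0,0,0,0,0,-0.02,255],[0,0,0,0,0,-0.06,255],[0,0,0,0,0,-0.10,255],[0,0,0,0,0,-0.12,255],[0,0,0,0,0,-0.12,255]]'; python3 to.py w70 .3
```

```text
lb turn [ 0.2 -0.1 -0.4] shift [ 0.0003 -0.0013 -0.0018] | at [ 0.433  -0.1755  0.1762] [ 1.798e+02 -1.000e-01 -9.420e+01] open 0.568 F [ 0.3 -0.2 -0.2] t 6.92
t: 7.33
ee_pos: [0.4335, -0.1756, 0.1771]
tcp_rot: [3.14, -0.001, -1.643]
ft_force: [-0.3, -0.4, 2.5]
opening: 0.115
t: 7.75
ee_pos: [0.435, -0.1759, 0.3026]
tcp_rot: [-3.133, -0.003, -1.642]
ft_force: [0.2, -0.1, -1.2]
opening: 0.116
w70 turn [-0.5 -0.1 -0. ] shift [ 0.1742 -0.0246  0.0033] | at [ 0.435  -0.1759  0.3026] [-1.795e+02 -1.000e-01 -9.410e+01] open 0.116 F [ 0.2 -0.1 -1.2] t 7.75
```

```bash
python3 -m creep '[[0,0,0,0.036,-0.005,0,255],[0,0,0,0.072,-0.01,0,255],[0,0,0,0.108,-0.015,0,255],[0,0,0,0.144,-0.02,0,255],[0,0,0,0.174,-0.0246,0.002,255]]' >/dev/null; python3 to.py w70 .3
```

```text
w70 turn [-0.5 -0.1 -0. ] shift [-0.0018 -0.0003  0.0011] | at [ 0.4468 -0.3532  0.3011] [-1.795e+02 -1.000e-01 -9.410e+01] open 0.116 F [ 1.3  0.4 -0.5] t 8.17
```

```bash
python3 -m creep '[[-0.3,0,0,-0.001,0,0.03,255],[-0.3,0,0,-0.001,0,0.05,255],[-0.3,0,0,-0.001,0,0.07,255],[-0.3,0,0,-0.001,0,0.08,255],[-0.3,0,0,-0.001,0,0.08,255]]'; python3 to.py w70 .199; python3 -m creep '[[0,0,0,0,0,0.006,255],[0,0,0,0,0,0.012,255],[0,0,0,0,0,0.018,255],[0,0,0,0,0,0.021,255],[0,0,0,0,0,0.021,255]]';python3 to.py w70 .199
python3 - <<'E'
from h import *
from station import *
f=grab_frame('side')
cv2.imwrite('pics/s3.png',cv2.resize(f['img'][100:190,200:330,::-1],None,fx=6,fy=6))
E
```

```text
t: 8.58
ee_pos: [0.4464, -0.3518, 0.2181]
tcp_rot: [3.14, 0.0, -1.643]
ft_force: [-0.4, 1.1, -1.1]
opening: 0.117
w70 turn [ 0.1  0.  -0.1] shift [-0.0005 -0.0007  0.0191] | at [ 0.4464 -0.3518  0.2181] [179.9   0.  -94.2] open 0.117 F [-0.4  1.1 -1.1] t 8.58
t: 9.0
ee_pos: [0.4466, -0.3517, 0.1984]
tcp_rot: [3.141, -0.0, -1.643]
ft_force: [-1.8, 2.1, 5.5]
opening: 0.114
w70 turn [ 0. -0. -0.] shift [-0.0003 -0.0006 -0.0006] | at [ 0.4466 -0.3517  0.1984] [180.   -0.  -94.1] open 0.114 F [-1.8  2.1  5.5] t 9.0
```

View pics/s3.png

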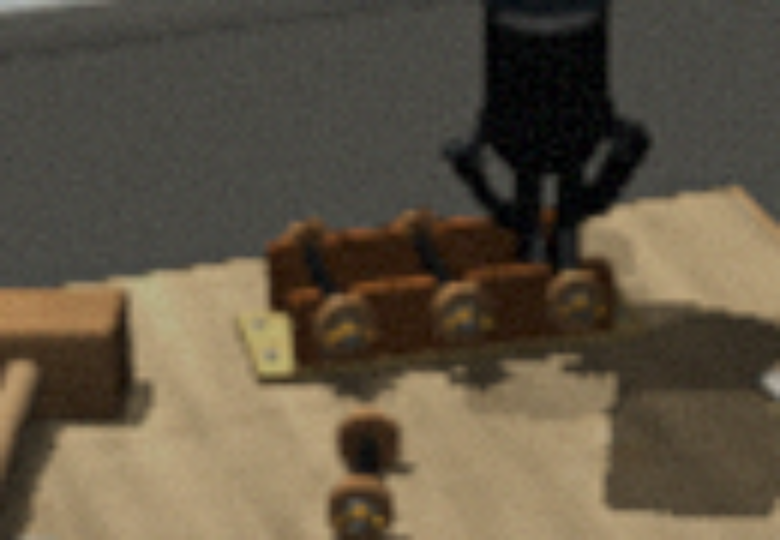

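All three long clamps line up in the wide rack, with near pads at crop (345,325), (460,310) and (578,298). I release and go to short_b.

```bash
python3 -m creep '[[0,0,0,0,0,0,110],[0,0,0,0,0,0,110],[0,0,0,0,0,0,110],[0,0,0,0,0,0,110],[0,0,0,0,0,0,110]]'; python3 -m creep '[[0,0,0,0,0,-0.02,110],[0,0,0,0,0,-0.05,110],[0,0,0,0,0,-0.08,110],[0,0,0,0,0,-0.08,110],[0,0,0,0,0,-0.08,110]]' >/dev/null;python3 to.py sb .26
```

```text
t: 9.47
ee_pos: [0.4466, -0.3517, 0.1984]
tcp_rot: [3.141, -0.0, -1.643]
ft_force: [0.4, 0.1, -0.1]
opening: 0.566
sb turn [-0.2 -0.1 14.7] shift [-0.2028 -0.1561  0.0205] | at [ 0.4472 -0.352   0.2803] [-1.798e+02 -1.000e-01 -9.410e+01] open 0.57 F [-1.  -0.5 -2. ] t 9.88
```

```bash
python3 -m creep '[[0,0,4,-0.032,-0.024,0,110],[0,0,8,-0.064,-0.048,0,110],[0,0,12,-0.096,-0.072,0,110],[0,0,14.7,-0.128,-0.096,0,110],[0,0,14.7,-0.16,-0.12,0,110]]' >/dev/null;python3 to.py sb .26
```

```text
sb turn [-0.1 -0.1 -0.2] shift [-0.0488 -0.0239  0.0191] | at [ 0.5789 -0.1994  0.2791] [-1.799e+02 -1.000e-01 -1.090e+02] open 0.565 F [ 0.6 -0.8  0.2] t 10.3
```

```bash
python3 -m creep '[[0,0,0,-0.025,-0.012,0.005,110],[0,0,0,-0.049,-0.024,0.019,110],[0,0,0,-0.049,-0.024,0.019,110],[0,0,0,-0.049,-0.024,0.019,110],[0,0,0,-0.049,-0.024,0.019,110]]' >/dev/null;python3 to.py sb .178
```

```text
sb turn [ 0.  -0.1 -0.2] shift [-0.0002 -0.0002  0.081 ] | at [ 0.6173 -0.161   0.259 ] [ 1.80e+02 -1.00e-01 -1.09e+02] open 0.571 F [ 0.2 -0.4  0.6] t 10.72
```

```bash
python3 -m creep '[[0,0,0,0,0,0.03,110],[0,0,0,0,0,0.05,110],[0,0,0,0,0,0.07,110],[0,0,0,0,0,0.08,110],[0,0,0,0,0,0.08,110]]'>/dev/null;  python3 to.py sb .178; python3 -m creep '[[0,0,0,0,0,0,255],[0,0,0,0,0,0,255],[0,0,0,0,0,0,255],[0,0,0,0,0,0,255],[0,0,0,0,0,0,255]]'; python3 -m creep '[[0,0,0,0,0,-0.02,255],[0,0,0,0,0,-0.06,255],[0,0,0,0,0,-0.10,255],[0,0,0,0,0,-0.12,255],[0,0,0,0,0,-0.12,255]]'; python3 to.py n0 .3
```

```text
sb turn [ 0.3 -0.2 -0.3] shift [-0.0014 -0.0014 -0.0013] | at [ 0.6158 -0.1619  0.1768] [ 179.7   -0.2 -109.1] open 0.571 F [-0.3 -0.3  0. ] t 11.13
t: 11.55
ee_pos: [0.6164, -0.1621, 0.1783]
tcp_rot: [3.14, -0.003, -1.903]
ft_force: [0.4, -1.5, 2.8]
opening: 0.114
t: 11.97
ee_pos: [0.6179, -0.1622, 0.3054]
tcp_rot: [-3.132, -0.001, -1.903]
ft_force: [0.9, 1.0, -0.3]
opening: 0.113
n0 turn [ -0.5  -0.2 -25.7] shift [-0.4183  0.2731  0.0024] | at [ 0.6179 -0.1622  0.3054] [-179.5   -0.  -109. ] open 0.113 F [ 0.9  1.  -0.3] t 11.97
```

```bash
python3 -m creep '[[0,0,-5,-0.032,0.021,0,255],[0,0,-10,-0.064,0.042,0,255],[0,0,-15,-0.096,0.063,0,255],[0,0,-20,-0.128,0.084,0,255],[0,0,-25.7,-0.16,0.105,0,255]]' >/dev/null;python3 to.py n0 .3
```

```text
n0 turn [-0.4 -0.3  0.2] shift [-0.3041  0.0375  0.0023] | at [0.5698 0.0249 0.304 ] [-179.6   -0.3  -83.1] open 0.115 F [ 0.7  0.3 -0.3] t 12.38
```

```bash
python3 -m creep '[[0,0,0,-0.036,0.005,0,255],[0,0,0,-0.072,0.01,0,255],[0,0,0,-0.108,0.015,0,255],[0,0,0,-0.14,0.02,0,255],[0,0,0,-0.17,0.025,0,255]]' >/dev/null;python3 to.py n0 .3
```

```text
n0 turn [-0.4 -0.2  0.2] shift [-0.1322  0.0115  0.0022] | at [0.5234 0.1925 0.3028] [-179.6   -0.2  -83.1] open 0.11 F [ 0.8 -0.6 -0.6] t 12.8
```

```bash
python3 -m creep '[[0,0,0,-0.036,0.003,0,255],[0,0,0,-0.072,0.006,0,255],[0,0,0,-0.108,0.009,0,255],[0,0,0,-0.132,0.0115,0,255],[0,0,0,-0.132,0.0115,0,255]]' >/dev/null;python3 to.py n0 .3
```

```text
n0 turn [-0.4 -0.2  0.4] shift [ 0.0041 -0.001   0.0013] | at [0.4945 0.3262 0.3013] [-179.6   -0.2  -82.8] open 0.114 F [ 1.   0.1 -1.3] t 13.22
```

```bash
python3 -m creep '[[-0.3,0,0.4,0.004,-0.001,0,255],[-0.3,0,0.4,0.004,-0.001,0.01,255],[-0.3,0,0.4,0.004,-0.001,0.02,255],[-0.3,0,0.4,0.004,-0.001,0.03,255],[-0.3,0,0.4,0.004,-0.001,0.03,255]]'>/dev/null; python3 to.py n0 .221;  python3 -m creep '[[0,0,0,0,0,0.02,255],[0,0,0,0,0,0.04,255],[0,0,0,0,0,0.049,255],[0,0,0,0,0,0.049,255],[0,0,0,0,0,0.049,255]]' ; python3 to.py n0 .199
python3 - <<'E'
from h import *
from station import *
f=grab_frame('side')
cv2.imwrite('pics/s4.png',cv2.resize(f['img'][190:290,290:430,::-1],None,fx=5,fy=5))
E
```

```text
n0 turn [ 0.2 -0.4 -0.1] shift [-0.0018 -0.0007  0.047 ] | at [0.4956 0.3208 0.268 ] [179.8  -0.4 -83.3] open 0.11 F [-0.6 -0.7 -0.7] t 13.63
t: 14.05
ee_pos: [0.4958, 0.3203, 0.2192]
tcp_rot: [3.138, -0.007, -1.454]
ft_force: [0.6, 0.5, -0.2]
opening: 0.114
n0 turn [ 0.2 -0.4 -0.1] shift [-0.0021 -0.0006  0.0202] | at [0.4958 0.3203 0.2192] [179.8  -0.4 -83.3] open 0.114 F [ 0.6  0.5 -0.2] t 14.05
```

View pics/s4.png

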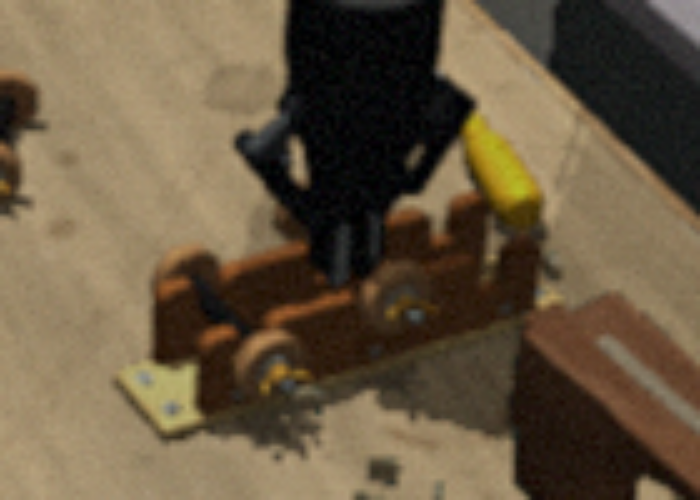

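The pads straddle both rails and the rod is over the middle notch (near pad at crop (395,295)). Lowering.

```bash
python3 -m creep '[[0,-0.3,0,-0.002,0,0.006,255],[0,-0.3,0,-0.002,0,0.012,255],[0,-0.3,0,-0.002,0,0.018,255],[0,-0.3,0,-0.002,0,0.021,255],[0,-0.3,0,-0.002,0,0.021,255]]';python3 to.py n0 .199; python3 -m creep '[[0,0,0,0,0,0,110],[0,0,0,0,0,0,110],[0,0,0,0,0,0,110],[0,0,0,0,0,0,110],[0,0,0,0,0,0,110]]';  python3 -m creep '[[0,0,0,0,0,-0.02,110],[0,0,0,0,0,-0.05,110],[0,0,0,0,0,-0.08,110],[0,0,0,0,0,-0.08,110],[0,0,0,0,0,-0.08,110]]' >/dev/null;python3 to.py sa .26
```

```text
t: 14.52
ee_pos: [0.4955, 0.3224, 0.1994]
tcp_rot: [3.139, -0.001, -1.454]
ft_force: [-2.1, -1.5, 3.9]
opening: 0.115
n0 turn [ 0.2 -0.1 -0. ] shift [ 0.0002 -0.0005  0.0004] | at [0.4955 0.3224 0.1994] [ 1.798e+02 -1.000e-01 -8.330e+01] open 0.115 F [-2.1 -1.5  3.9] t 14.52
t: 14.93
ee_pos: [0.4955, 0.3224, 0.1993]
tcp_rot: [3.139, -0.001, -1.454]
ft_force: [0.0, 0.3, -0.2]
opening: 0.567
sa turn [-0.   0.1 33.3] shift [ 0.2375 -0.0812  0.021 ] | at [0.4962 0.3229 0.2814] [-1.799e+02  1.000e-01 -8.330e+01] open 0.57 F [ 0.4  0.1 -0.6] t 15.35
```

```bash
python3 -m creep '[[0,0,7,0.036,-0.012,0,110],[0,0,14,0.072,-0.024,0,110],[0,0,21,0.108,-0.036,0,110],[0,0,28,0.144,-0.048,0,110],[0,0,33.3,0.175,-0.06,0,110]]' >/dev/null;python3 to.py sa .26
```

```text
sa turn [ 0.1  0.  -0.4] shift [ 0.0383 -0.0513  0.0197] | at [0.5763 0.1539 0.2798] [ 179.9    0.  -117. ] open 0.571 F [ 0.  -0.1  0.1] t 15.77
```

```bash
python3 -m creep '[[0,0,0,0.019,-0.025,0.005,110],[0,0,-0.4,0.038,-0.051,0.02,110],[0,0,-0.4,0.038,-0.051,0.02,110],[0,0,-0.4,0.038,-0.051,0.02,110],[0,0,-0.4,0.038,-0.051,0.02,110]]' >/dev/null;python3 to.py sa .178
```

```text
sa turn [ 0.2 -0.1  0. ] shift [ 0.0001 -0.0007  0.0808] | at [0.6043 0.0969 0.2588] [ 1.798e+02 -1.000e-01 -1.166e+02] open 0.565 F [ 0.   0.6 -0.1] t 16.18
```

```bash
python3 -m creep '[[0,0,0,0,-0.001,0.03,110],[0,0,0,0,-0.001,0.05,110],[0,0,0,0,-0.001,0.07,110],[0,0,0,0,-0.001,0.08,110],[0,0,0,0,-0.001,0.08,110]]'>/dev/null;  python3 to.py sa .178; python3 -m creep '[[0,0,0,0,0,0,255],[0,0,0,0,0,0,255],[0,0,0,0,0,0,255],[0,0,0,0,0,0,255],[0,0,0,0,0,0,255]]'; python3 -m creep '[[0,0,0,0,0,-0.02,255],[0,0,0,0,0,-0.06,255],[0,0,0,0,0,-0.10,255],[0,0,0,0,0,-0.12,255],[0,0,0,0,0,-0.12,255]]'; python3 to.py n70 .3
```

```text
sa turn [ 0.4 -0.2  0.1] shift [ 0.0003 -0.0011 -0.0015] | at [0.6037 0.0973 0.1765] [ 179.6   -0.2 -116.5] open 0.566 F [ 1.2 -0.3 -0.8] t 16.6
t: 17.02
ee_pos: [0.6043, 0.0977, 0.178]
tcp_rot: [3.137, -0.002, -2.033]
ft_force: [-0.4, 1.2, 4.5]
opening: 0.112
t: 17.43
ee_pos: [0.6062, 0.0977, 0.3048]
tcp_rot: [-3.137, 0.006, -2.033]
ft_force: [1.2, 0.6, -0.6]
opening: 0.115
n70 turn [ -0.3   0.2 -33.2] shift [-0.1135  0.2574  0.0043] | at [0.6062 0.0977 0.3048] [-179.7    0.3 -116.5] open 0.115 F [ 1.2  0.6 -0.6] t 17.43
```

```bash
python3 -m creep '[[0,0,-7,-0.014,0.032,0,255],[0,0,-14,-0.028,0.064,0,255],[0,0,-21,-0.042,0.096,0,255],[0,0,-28,-0.056,0.128,0,255],[0,0,-33.2,-0.07,0.16,0,255]]' >/dev/null;python3 to.py n70 .3
```

```text
n70 turn [-0.3  0.1  0.3] shift [-0.0892  0.0558  0.0041] | at [0.4928 0.2324 0.3042] [-1.797e+02  1.000e-01 -8.300e+01] open 0.116 F [ 0.9  0.2 -0.7] t 17.85
```

```bash
python3 -m creep '[[0,0,0,-0.03,0.019,0,255],[0,0,0,-0.06,0.038,0,255],[-0.2,0,0.3,-0.089,0.056,0.004,255],[-0.2,0,0.3,-0.089,0.056,0.004,255],[-0.2,0,0.3,-0.089,0.056,0.004,255]]' >/dev/null;python3 to.py n70 .221
```

```text
n70 turn [-0.1  0.1  0.2] shift [ 0.0011 -0.0012  0.0787] | at [0.4251 0.3149 0.2997] [-1.799e+02  1.000e-01 -8.310e+01] open 0.112 F [ 0.5 -0.6 -0.3] t 18.27
```

```bash
python3 -m creep '[[0,0,0,0.001,-0.001,0.03,255],[0,0,0,0.001,-0.001,0.05,255],[0,0,0.2,0.001,-0.001,0.07,255],[0,0,0.2,0.001,-0.001,0.079,255],[0,0,0.2,0.001,-0.001,0.079,255]]' ; python3 to.py n70 .199
python3 - <<'E'
from h import *
from station import *
f=grab_frame('side')
cv2.imwrite('pics/s5.png',cv2.resize(f['img'][190:290,290:430,::-1],None,fx=5,fy=5))
E
```

```text
t: 18.68
ee_pos: [0.4261, 0.3128, 0.2185]
tcp_rot: [3.139, -0.001, -1.455]
ft_force: [0.2, 1.0, -1.1]
opening: 0.113
n70 turn [ 0.1 -0.1 -0.1] shift [-0.0013 -0.0005  0.0195] | at [0.4261 0.3128 0.2185] [ 1.799e+02 -1.000e-01 -8.340e+01] open 0.113 F [ 0.2  1.  -1.1] t 18.68
```

View pics/s5.png

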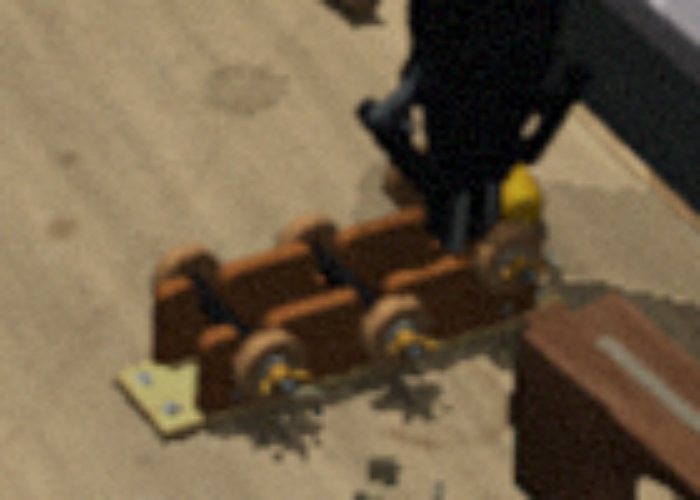

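The middle short clamp is seated (pad at crop (392,330)). The last one straddles the rails at (512,255), so I lower it, release and retreat clear of the views.

```bash
python3 -m creep '[[0,0,0,-0.001,0,0.006,255],[0,0,0,-0.001,0,0.012,255],[0,0,0,-0.001,0,0.018,255],[0,0,0,-0.001,0,0.02,255],[0,0,0,-0.001,0,0.02,255]]';python3 to.py n70 .199; python3 -m creep '[[0,0,0,0,0,0,110],[0,0,0,0,0,0,110],[0,0,0,0,0,0,110],[0,0,0,0,0,0,110],[0,0,0,0,0,0,110]]';  python3 -m creep '[[0,0,0,0,0,-0.03,110],[0,0,0,0,0,-0.07,110],[0,0,0,0,0,-0.11,110],[0,0,0,0,0,-0.15,110],[0,0,0,0,0,-0.18,110]]' >/dev/null; python3 -m creep '[[0,0,0,-0.03,0.02,0,110],[0,0,0,-0.06,0.04,0,110],[0,0,0,-0.09,0.06,0,110],[0,0,0,-0.13,0.08,0,110],[0,0,0,-0.16,0.1,0,110]]' 
cat > chk.py <<'E'
from h import *
from station import *
f=grab_frame('top');A=cloud(f).reshape(-1,3);g=dict(np.load("top0.npz"))
for n,c,yaw,W in(("narrow",(.4960,.3223),6.74,54),("wide",(.5170,-.3564),-4.08,90)):
    a=np.radians(yaw);d=np.array([np.cos(a),np.sin(a)]);e=np.array([-d[1],d[0]])
    q=np.c_[(A[:,:2]-c)@d,(A[:,:2]-c)@e,A[:,2]]
    for x in(-.07,0,.07):
        k=(np.abs(q[:,1])<W/2e3-.012)&(q[:,2]>.03)&(q[:,2]<.08)&(np.abs(q[:,0]-x)<.02); r=q[k]
        p=(np.abs(np.abs(q[:,1])-W/2e3-.0135)<.012)&(q[:,2]>.045)&(q[:,2]<.08)&(np.abs(q[:,0]-x)<.025)
        P=q[p,1]
        print(n,x,len(r),"rod x,topz",np.median(r[:,[0,2]],0).round(4),"slope",np.polyfit(r[:,1],r[:,0],1)[0].round(3) if len(r)>5 else None,"pads y",np.median(P[P>0]).round(4),np.median(P[P<0]).round(4))
d=np.abs(f["img"].astype(int)-g["img"]).max(2)[140:190,155:285]; print("cup/chisel changed px",(d>60).sum())
cv2.imwrite('pics/t2.png',cv2.resize(f['img'][130:320,150:440,::-1],None,fx=2.7,fy=2.7))
s=grab_frame('side')
cv2.imwrite('pics/s6.png',s['img'][:,:,::-1])
E
python3 chk.py
```

```text
t: 19.15
ee_pos: [0.4264, 0.3143, 0.1997]
tcp_rot: [3.141, -0.0, -1.455]
ft_force: [-0.0, -0.7, -0.7]
opening: 0.118
n70 turn [ 0.  -0.  -0.1] shift [ 0.0002 -0.0001  0.0007] | at [0.4264 0.3143 0.1997] [180.   -0.  -83.4] open 0.118 F [-0.  -0.7 -0.7] t 19.15
t: 19.57
ee_pos: [0.4264, 0.3144, 0.2]
tcp_rot: [-3.142, -0.0, -1.455]
ft_force: [-0.5, -0.2, -1.3]
opening: 0.569
t: 20.4
ee_pos: [0.3074, 0.4627, 0.3844]
tcp_rot: [-3.138, 0.003, -1.455]
ft_force: [1.7, 0.5, -0.1]
opening: 0.563
narrow -0.07 40 rod x,topz [-0.0697  0.0447] slope -0.009 pads y 0.0358 -0.0447
narrow 0 41 rod x,topz [-0.0007  0.044 ] slope 0.079 pads y 0.0401 -0.041
narrow 0.07 38 rod x,topz [0.0695 0.0439] slope 0.042 pads y 0.0375 -0.0438
wide -0.07 85 rod x,topz [-0.0698  0.0445] slope 0.017 pads y 0.0618 -0.0538
wide 0 86 rod x,topz [-0.0007  0.0455] slope 0.013 pads y 0.0608 -0.0576
wide 0.07 82 rod x,topz [0.0701 0.045 ] slope 0.013 pads y 0.0583 -0.0577
cup/chisel changed px 1
```

View pics/t2.png

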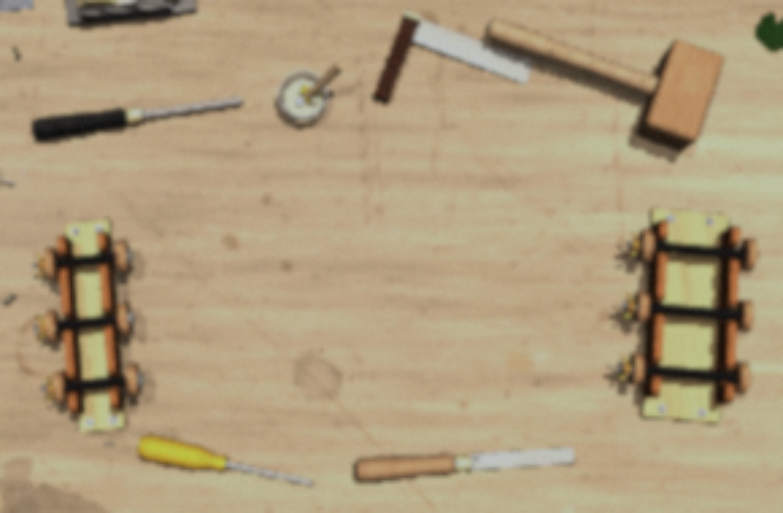

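The picture shows three rods across each rack, in the narrow one at crop (90,260), (90,323), (95,385) and in the wide one at (697,250), (697,312), (697,375). All pads are outside the rails. The cup at (303,100) and the chisel at (85,122) are unmoved.

```bash
python3 -c "
from station import *
o=get_obs();print(o['t'],abs(o['qd']).max());job_done()"
```

```text
20.5 0.06964830367026205
the job is handed in; nothing more can be done
```

All four clamps are back in their racks and the job is handed in at 20.5 s. long_a and long_b are in the wide rack's middle and near notches, and short_b and short_a are in the narrow rack's middle and near notches.

**Last checks (top camera):**
- **Position:** all six rods lie within about 1 mm of x = −70, 0 and +70 mm. The tops of the rods measure 44–45.5 mm high, so the rod axes are at about 38–40 mm (seated is 40).
- **Centring:** the pads are outside the rails on both sides of every clamp, off centre by at most about 4.5 mm against the 12 mm limit.
- **Squareness:** the long clamps measure under 0.02 rad off square. The short ones read −0.01 to 0.08 rad. The 0.08 was short_b, within the 0.12 limit but only a rough figure from about 40 pixels; the notch play should hold it below 0.07.
- **Bystanders:** the stored clamps, the glue cup and the chisel showed no change from the start pictures.
- **Forces:** the wrist force readings stayed under about 8 N.

One thing I did not check fully: at hand-in the arm, clear of everything, was still settling slightly (about 0.07 rad/s).

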